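Run along the row of olive jars and press the lids home

TASK

One row of four small olive jars in the white card tray still has its yellow snap lids standing proud (the closed row has green dots on its lids): starting at the tray's red end, run along that row with your closed fingertips and gently press each lid fully home, one after the other, to the last. Do it in one pass: from the first lid to the last stay over the row and keep the fingertips within about 3 cm of the lid tops. Nothing is gripped or lifted: leave the tray where it stands and do not disturb the big jars or the purple mug, then take the hand clear.

Things in the scene. Friction and masses are not known exactly. Their poses are not given: they have to be found in the camera images.
- tray: Loose white card tray, 250 x 134 mm, walls 36 mm, 1.9 kg, with 2 x 4 brown olive jars (51 mm across). Origin: centre of its underside, on the table; z up, x along the rows. Any yaw. Red end panel (40 mm high) at x = -128 mm. Open row: y = +29 mm, lids 1 to 4 at x = -87, -29, +29, +87 mm. The other row, y = -29 mm, closed (green dots): lid tops 86 mm up.
- lid1 (a joint): Travel of lid 1 of the open row (nearest the red end), in m: 0 = fully up (its underside 8 mm proud), 0.008 = fully home at a hard stop. It slides straight down, resists with about 3.5 N of friction, has no spring and stays where it is left.
- lid2 (a joint): Travel of lid 2 of the open row (counted from the red end), in m: 0 = fully up (its underside 8 mm proud), 0.008 = fully home at a hard stop. It slides straight down, resists with about 3.5 N of friction, has no spring and stays where it is left.
- lid3 (a joint): Travel of lid 3 of the open row (counted from the red end), in m: 0 = fully up (its underside 8 mm proud), 0.008 = fully home at a hard stop. It slides straight down, resists with about 3.5 N of friction, has no spring and stays where it is left.
- lid4 (a joint): Travel of lid 4 of the open row (farthest from the red end), in m: 0 = fully up (its underside 8 mm proud), 0.008 = fully home at a hard stop. It slides straight down, resists with about 3.5 N of friction, has no spring and stays where it is left.
- lid1_top (a point): Centre of the top of lid 1; it goes down with the lid: 94 mm above the tray's underside when fully up, 86 mm when home. The top is flat over 24 mm, then slopes down 5 mm to the 48 mm rim.
- lid2_top (a point): Centre of the top of lid 2; it goes down with the lid: 94 mm above the tray's underside when fully up, 86 mm when home. The top is flat over 24 mm, then slopes down 5 mm to the 48 mm rim.
- lid3_top (a point): Centre of the top of lid 3; it goes down with the lid: 94 mm above the tray's underside when fully up, 86 mm when home. The top is flat over 24 mm, then slopes down 5 mm to the 48 mm rim.
- lid4_top (a point): Centre of the top of lid 4; it goes down with the lid: 94 mm above the tray's underside when fully up, 86 mm when home. The top is flat over 24 mm, then slopes down 5 mm to the 48 mm rim.
- jar_a: Bystander: loose big olive jar, brown with a yellow lid, 90 mm across, 148 mm high, 0.8 kg. Origin: centre of its underside.
- jar_b: Bystander: loose big olive jar, brown with a yellow lid, 90 mm across, 148 mm high, 0.8 kg. Origin: centre of its underside.
- mug: Bystander: loose purple mug, 72 mm across, 85 mm high, handle at its +y. Origin: centre of its underside.

How it is judged:
By the outcome, as a careful person would: the job done as asked, in the order asked, and still so for the second after the job is handed in, with the robot touching nothing.
It also fails if it takes over 42 s, if anything falls off the work surface, if the arm or the gripper's body presses on something with over 40 N, if the wrist force passes 120 N, or if a joint passes its speed limit or range.

ROBOT

A 6-joint arm with a two-finger parallel gripper is mounted at the origin on the work surface. World frame = base frame: x ahead of the robot, y to its left, z up, the work surface at z = 0. Lengths are in mm, angles in rad, forces in N, time in s.
With the tool pointing down it reaches from about 300 to 775 mm from the base axis. Payload 14.6 kg.
Tool frame: the origin (TCP) lies between the finger pads, 19 mm behind the fingertips; this is the grasp point; z points along the fingers, y is the line along which they close (so a half turn about z gives the same grasp; the last joint's range is limited). The gripper opens to 85 mm and grips with 20 to 120 N. Pads are 22 mm wide; open, the fingers measure 114 mm over their backs; the gripper's body (76 mm by 85 mm) begins 54 mm behind the grasp point. The pads swing forward as they close: fully open they stand 13 mm farther back than shut.
Start: joints at [-1.355, 0.3, 1.521, -0, 1.321, -0.067], TCP at [153.468, -528.145, 249.981] pointing down, gripper open.
Joint ranges: [-3.03, 3.03], [-0.79, 2.21], [0.23, 2.52], [-1.04, 4.18], [0, 3.07], [-2.55, 2.55]. Speed limits (rad/s): [2.22, 2.22, 2.57, 3.14, 3.14, 3.14].

INTERFACE

Orientations are given as a unit quaternion [w, x, y, z].
In Python, from rig import bot gives the robot as it stands. Calls block until the motion is done:
- bot.move_to(position, orientation): joint-space move of the TCP to a pose.
- bot.servo_line(position, attitude=None, speed=150, until_force=None): straight line of the TCP; attitude=None keeps the orientation; speed is the mean speed in mm/s. With until_force (N) it stops when the force on the tool has changed by that much, and returns True; else False.
- bot.move_joints(angles): joint-space move.
- bot.move_gripper(opening, grip_force=None): finger opening in mm; grip_force is the grip in N (None keeps the last); returns when the fingers have stopped.
- bot.dwell(seconds).
- bot.ik(position, orientation): joint angles nearest the present ones, or None.
- bot.read_state(): the state.
- bot.read_camera(name): name is "side" or "top"; returns a dict with "image" (384x512x3 uint8, blue, green, red), "depth" (384x512 float32, mm along the optical axis (not along the pixel's ray), 0 where there is no reading), "fovy" (degrees; the focal length in pixels is half the picture's height over the tangent of half this angle, whatever the lens; pixels are square), "cx", "cy" (the principal point, pixels), "eye" and "attitude" of the camera in the world. Camera axes: x right, y down, z forward; pixel columns grow to the right and rows downward; lengths in mm; the calibration is good to about 2 mm. A picture is of the moment at which its call begins.
A pose or a line that the arm cannot do raises bot.MotionError and nothing moves.
- bot.finish_job(): hands the job in; it is judged then, once.
The state is a dict: "clock": time; "joint_positions": joint angles; "qvel": joint speeds; "effort": joint torques, N m; "ee_pos": TCP position; "tool_rot": TCP orientation; "ft_force": force on the tool from outside, world axes, zero at the start; "moment": the same for the moment, N m; "grip_width": finger opening in mm; "grip_force": force on a finger pad.
Only numpy, scipy, OpenCV 4.12 (cv2) and the standard library are available. Lean on these libraries where they do the work, as an engineer would, in place of code of your own. Each camera call takes 0.05 s, during which the arm holds its last target. There are 200 camera calls.

## Working session

There is one attempt and no reset: what is moved stays moved. The work goes in short steps, each a Python script; the robot and the scene stay as the last script left them, time stands still between calls to the robot, and variables do not carry over. Pictures are saved under pics/ and viewed, at most 10 in all, crops included, and the job is handed in when it is done.

```bash
mkdir -p pics; python3 - <<'E'
from rig import bot
import cv2,numpy as np,pickle
for n in("top","side"):
    c=bot.read_camera(n); pickle.dump(c,open(n+".pkl","wb")); cv2.imwrite(f"pics/{n}0.png",c["image"])
    print(n,c["fovy"],c["cx"],c["cy"],c["eye"],c["attitude"])
print(bot.read_state()["tool_rot"], bot.read_state()["clock"])
E
```

```text
top 51.790697696298466 255.2538348470901 185.84385217735007 [ 466.31657825    7.36618524 1300.42519139] [-0.02518924  0.71297997 -0.69964482  0.03901539]
side 53.00400741319929 257.1304381638401 191.04057988025076 [320.82584759 990.66726693 773.95625443] [ 0.0469273  -0.1018386   0.87926891 -0.46293943]
[-5.29984034e-04  9.90015198e-01  1.40959662e-01 -3.59353230e-05] 0.1
```

View pics/top0.png

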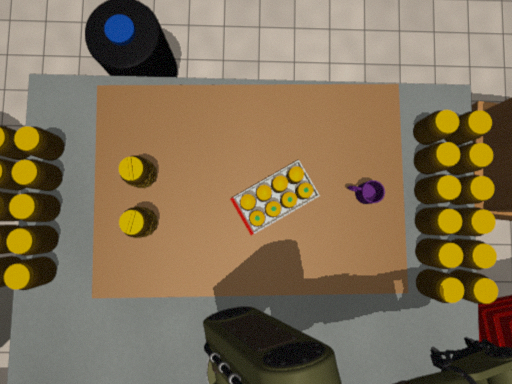

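View pics/side0.png

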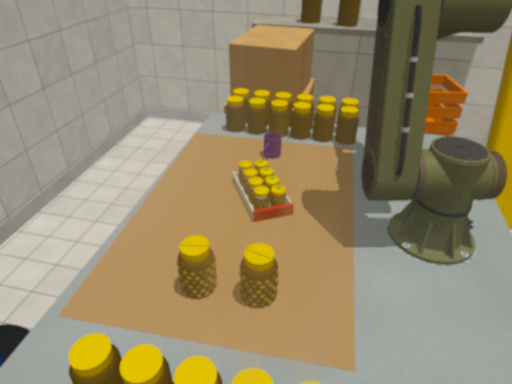

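The top view shows the tray at about (275,197), with its red end at lower left (243,215). The row without dots is the upper one: (248,201), (264,191), (279,183), (296,173). The big jars are at (135,170) and (135,220), and the mug is at (370,191). Next I'll enlarge the crop and localise.

```bash
cat >h.py <<'E'
import numpy as np,cv2,pickle
from scipy.spatial.transform import Rotation as R
def rot(q): return R.from_quat(q,scalar_first=True)
def points(c):
    d=c["depth"];H,W=d.shape;f=H/2/np.tan(np.radians(c["fovy"])/2)
    u,v=np.meshgrid(np.arange(W),np.arange(H))
    p=np.stack([(u-c["cx"])/f*d,(v-c["cy"])/f*d,d],-1)
    return p@rot(c["attitude"]).as_matrix().T+np.array(c["eye"])
def lids(c,lo=(225,150),hi=(330,245)):
    P=points(c);h=cv2.cvtColor(c["image"],cv2.COLOR_BGR2HSV)
    m=((h[...,0]>18)&(h[...,0]<80)&(h[...,1]>150)&(h[...,2]>110)&(P[...,2]>70)).astype(np.uint8)
    k=np.zeros_like(m);k[lo[1]:hi[1],lo[0]:hi[0]]=1;m*=k
    n,l,s,ce=cv2.connectedComponentsWithStats(m)
    return [(ce[i].round(1),s[i,4],np.r_[P[l==i][:,:2].mean(0),np.percentile(P[l==i][:,2],[50,80])].round(1)) for i in range(1,n) if s[i,4]>20]
E
python3 - <<'E'
from h import *
c=pickle.load(open("top.pkl","rb"))
for r in lids(c): print(*r)
P=points(c)
for u,v in[(235,197),(243,215),(251,232),(300,162),(318,194),(135,170),(135,220),(372,191),(200,240),(200,120),(330,120)]:print(u,v,P[v,u].round(1))
# red panel
h=cv2.cvtColor(c["image"],cv2.COLOR_BGR2HSV);m=((h[...,0]<8)|(h[...,0]>172))&(h[...,1]>150);m[:, :225]=0;m[:,330:]=0;m[:150]=0;m[245:]=0
m&=P[...,2]>30;print(m.sum(),P[m].mean(0))
cv2.imwrite("pics/crop.png",cv2.resize(c["image"][150:245,225:330],None,fx=6,fy=6,interpolation=cv2.INTER_CUBIC))
E
```

```text
[295.9 173.5] 181 [ 615.9 -138.7   89.5   92. ]
[280.  182.8] 184 [587.2 -90.9  89.5  91.8]
[305.3 189.7] 176 [ 568.1 -169.6   81.9   84.7]
[263.7 191.9] 177 [558.6 -41.7  89.7  91.9]
[289.  198.9] 172 [ 539.  -120.5   82.6   85.1]
[247.6 201.2] 181 [528.4   7.2  90.8  93.4]
[273.1 208.1] 174 [509.7 -71.6  82.5  85. ]
[256.9 217.6] 178 [479.6 -22.   82.4  84.9]
235 197 [545.   48.   29.5]
243 215 [487.6  21.   38.3]
251 232 [434.4  -5.4  39.7]
300 162 [ 662.7 -160.3   31.8]
318 194 [ 559.3 -218.3   37.5]
135 170 [611.9 339.6 141. ]
135 220 [465.7 332.8 141.8]
372 191 [ 575.1 -403.1    5.1]
200 240 [404.5 159.8  -2.2]
200 120 [802.8 171.9  -1.7]
330 120 [ 813.  -265.    -1.7]
129 [484.7899025   25.21963163  48.43368099]
```

View pics/crop.png

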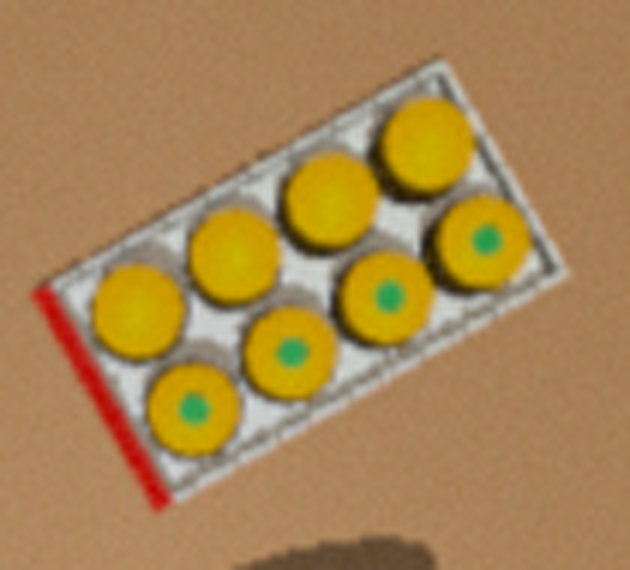

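The crop confirms it: red end at left, undotted open row on the upper side. Next I'll fit the layout and approach above lid 1 with the fingers closed.

```bash
cat >>h.py <<'E'
def fit(c):
    L=sorted([r[2] for r in lids(c)],key=lambda p:p[0]*.52-p[1]*.857)
    M=np.array([[-87,29],[-87,-29],[-29,29],[-29,-29],[29,29],[29,-29],[87,29],[87,-29]],float)
    L=np.array(L)[:,:2]; a=R.from_euler('z',-59,degrees=True).as_matrix()[:2,:2]
    # match each model pt to nearest
    Q=M@a.T+L.mean(0); W=np.array([L[np.argmin(((L-q)**2).sum(1))] for q in Q])
    A=M;B=W-W.mean(0);th=np.arctan2((A[:,0]*B[:,1]-A[:,1]*B[:,0]).sum(),(A*B).sum())
    a=R.from_euler('z',th).as_matrix()[:2,:2];F=M@a.T+W.mean(0)
    return W.mean(0),th,F[::2],np.abs(F-W).max()
E
python3 - <<'E'
from h import *
from rig import bot
o,th,T,e=fit(pickle.load(open("top.pkl","rb")));print(o,th,T,e)
best=None
for k in range(4):
    q=(R.from_euler('z',th+k*np.pi/2)*R.from_euler('x',np.pi)).as_quat(scalar_first=True)
    J=[bot.ik([*t,z],q) for t in T for z in(105,200)]
    if any(j is None for j in J): print(k,None);continue
    s=abs(J[0][5]);print(k,np.round(J[0],2),np.round(J[-2],2))
    if best is None or s<best[0]: best=(s,q)
q=best[1];np.savez("plan.npz",T=T,q=q)
bot.move_gripper(0,20)
bot.move_to([*T[0],180],q)
bot.servo_line([*T[0],125],speed=60)
s=bot.read_state();print(s["clock"],s["ee_pos"],s["grip_width"],s["ft_force"])
c=bot.read_camera("top");pickle.dump(c,open("top1.pkl","wb"));d=bot.read_camera("side")
cv2.imwrite("pics/s1.png",np.vstack([cv2.resize(d["image"][130:230,210:340],None,fx=4,fy=4)]))
E
```

```text
[548.3125 -80.975 ] -1.0290481735082007 [[ 528.2997377     8.52075043]
 [ 558.20654516  -41.17414737]
 [ 588.11335263  -90.86904516]
 [ 618.0201601  -140.56394296]] 2.1201601014696507
0 [-0.05  0.42  1.72 -0.    1.    2.55] [-0.28  0.63  1.4  -0.    1.12  2.32]
1 [-0.05  0.42  1.72 -0.    1.    0.98] [-0.28  0.63  1.4  -0.    1.12  0.75]
2 [-0.05  0.42  1.72  0.    1.   -0.59] [-0.28  0.63  1.4   0.    1.12 -0.82]
3 [-0.05  0.42  1.72  0.    1.   -2.17] [-0.28  0.63  1.4   0.    1.12 -2.39]
4.275 [528.48965713   8.51803483 125.37598329] -0.16658250344981945 [ 0.29698168 -0.0694034  -0.06609134]
```

View pics/s1.png

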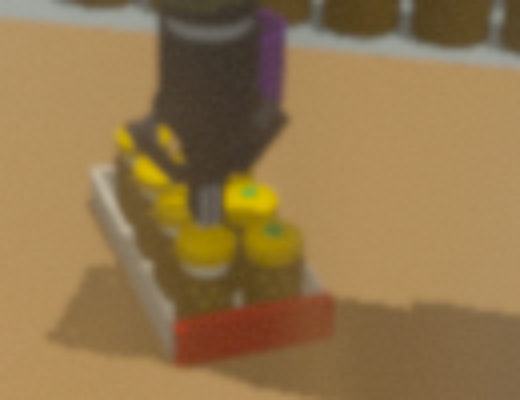

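The closed fingertips stand just above lid 1, at crop pixel (208,225), with the red end nearest the camera. I'll press lid 1 and log the result.

```bash
cat >>h.py <<'E'
def press(bot,t,q,F=14):
    bot.servo_line([*t,114.5],speed=40)
    hit=bot.servo_line([*t,101],speed=12,until_force=F)
    s=bot.read_state();print(hit,round(s["clock"],2),np.round(s["ee_pos"],2),np.round(s["ft_force"],1))
E
python3 - <<'E'
from h import *
from rig import bot
p=np.load("plan.npz");T,q=p["T"],p["q"]
press(bot,T[0],q)
bot.servo_line([*T[0],121],speed=40)
s=bot.read_state();print(s["ee_pos"],s["ft_force"],s["clock"])
E
```

```text
True 5.6 [528.48   8.52 104.73] [-2.  -0.1  6.7]
[528.27618606   8.52237362 121.02511172] [-0.5222922   0.25293647 -0.21064918] 6.1667
```

Lid 1 met its hard stop at the expected height (TCP 105). Continuing along the row.

```bash
python3 - <<'E'
from h import *
from rig import bot
p=np.load("plan.npz");T,q=p["T"],p["q"]
for t in T[1:]:
    bot.servo_line([*t,121],speed=60)
    press(bot,t,q)
    bot.servo_line([*t,121],speed=40)
bot.servo_line([*T[3],121],speed=40)
d=bot.read_camera("side");cv2.imwrite("pics/s2.png",cv2.resize(d["image"][130:230,210:340],None,fx=5,fy=5,interpolation=cv2.INTER_CUBIC))
s=bot.read_state();print(s["clock"],s["ft_force"])
E
```

```text
True 8.42 [558.38 -41.2  104.74] [-2.3  0.9  6.9]
True 11.23 [588.28 -90.91 104.75] [-1.6  0.3  6.2]
True 14.05 [ 618.21 -140.61  104.77] [-2.3  1.4  6.7]
14.9167 [ 0.43920586  0.64081758 -1.18794624]
```

View pics/s2.png

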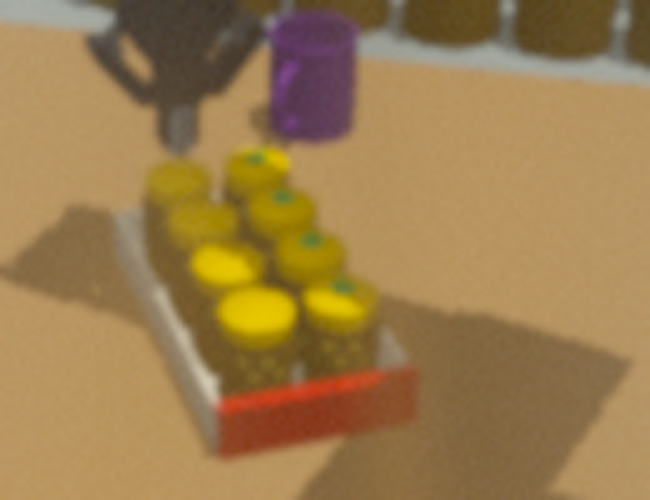

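All four lids now look level with the closed row, and the tray and mug are in place. I'll take the hand clear and verify by depth.

```bash
python3 - <<'E'
from h import *
from rig import bot
p=np.load("plan.npz");T,q=p["T"],p["q"]
bot.servo_line([*T[3],250],speed=100)
bot.move_joints([-1.355,0.3,1.521,0,1.321,-0.067])
c=bot.read_camera("top")
for r in lids(c): print(*r)
print(fit(c)[:2],bot.read_state()["clock"])
E
```

```text
[295.8 173.7] 178 [ 617.8 -140.9   82.4   85.3]
[279.8 182.9] 180 [588.2 -91.5  82.8  85. ]
[305.1 189.7] 176 [ 567.4 -168.1   82.2   85.2]
[263.7 192.1] 176 [557.6 -41.4  82.6  85.9]
[289. 199.] 173 [ 537.7 -118.4   82.6   84.8]
[247.6 201.3] 181 [528.6   7.1  82.9  85.5]
[273.  208.2] 174 [509.6 -71.5  82.3  84.9]
[256.9 217.6] 176 [479.3 -21.9  82.9  85.1]
(array([548.275, -80.825]), np.float64(-1.0321767345851078)) 18.575
```

```bash
python3 -c "
from rig import bot
print(bot.finish_job())"
```

```text
the job is handed in; nothing more can be done
None
```

All four lids are pressed home in order from the red end in one pass: each stopped at home height and now measures level with the closed row. The tray has not moved measurably, the hand is clear, and the job was handed in at about 18.6 s.

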